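# Close the staining jars with the stacked lids

### The arm

A 7-joint arm with a two-finger parallel gripper is mounted at the origin on the work surface. World frame = base frame: x ahead of the robot, y to its left, z up, the work surface at z = 0. Lengths are in m, angles in rad, forces in N, time in s.
With the tool pointing down it reaches from about 0.4 to 0.875 m from the base axis. Payload 19.3 kg.
Tool frame: the origin (TCP) lies at the very end of the fingers, on their centre line; the grasp point (between the pads) lies 19 mm behind it; z points along the fingers, y is the line along which they close (so a half turn about z gives the same grasp; the last joint's range is limited). The gripper opens to 85 mm and grips with 20 to 120 N. Pads are 22 mm wide; open, the fingers measure 114 mm over their backs; the gripper's body (76 mm by 85 mm) begins 54 mm behind the grasp point. The pads swing forward as they close: fully open they stand 13 mm farther back than shut.
Start: joints at [1.107, 0.521, -0.036, 1.599, 0.021, 1.021, -0.113], TCP at [0.24, -0.577, 0.231] pointing down, gripper open.
Joint ranges: [-2.91, 2.91], [-0.3, 2.13], [-1.5, 1.42], [0.17, 2.43], [-1.26, 4.41], [0.16, 1.93], [-2.52, 2.52]. Speed limits (rad/s): [1.89, 1.89, 2.39, 2.39, 3.01, 3.01, 3.01].

### API

Orientations are given as [roll, pitch, yaw] about the fixed x, y, z axes, in that order (R = Rz(yaw) Ry(pitch) Rx(roll)).
In Python, from workcell import monitor, optics, job_done gives the robot as it stands.
- The arm moves only by the shell command python3 -m handwheel 'ROWS' [FORCE]. ROWS is JSON, a list of rows, each an object of numbers: "dx", "dy", "dz": the shift along the tool's x, y, z in cm; "wx", "wy", "wz": the turn, a rotation vector about the tool's x, y, z in rad; "claw": the opening in per cent of the stroke, from 0 (shut) to 100 (fully open). A call has 1 to 8 rows; each row shifts and turns the commanded pose from where the row before left it, along the tool's axes as they then stand; what a row does not reach is not made up. A row lasts 1/8 s, in which the tool goes at most 62.5 mm and 10.7 degrees, less where a joint would pass 70% of its speed; a pose out of reach is approached as far as the arm can. A call with a gripper value outside its range is refused whole. The fingers move at their own pace and stop on an object; FORCE is the grip in N (left out, the last holds). Time passes only in rows, so rows that do not move let the fingers close. It gives the time, the measured TCP pose, the force, the opening and the grip force at its end, in the units of the state.
- monitor.observe(): the state, without advancing time (a new reading comes with each control period).
- optics.grab_frame(name): name is "scene" or "top" or "wrist"; returns a dict with "frame" (420x560x3 uint8, blue, green, red), "fovy" (degrees; the focal length in pixels is half the picture's height over the tangent of half this angle, whatever the lens; pixels are square), "cx", "cy" (the principal point, pixels), "R" (3x3) and "t" (3): a world point X has camera coordinates R X + t. Camera axes: x right, y down, z forward; pixel columns grow to the right and rows downward; lengths in m; the calibration is good to about 2 mm. A picture is of the moment at which its call begins. There is no depth.
- job_done(): hands the job in; it is judged then, once.
Trained networks look in the newest picture that a camera, given by its name, has taken for a name from the list of things; names that differ only in an ending like _2 or _b are one class to them, and where a whole thing is asked for, a point or a joint stands for the part that bears it (a point fixed in the world has none). Each returns a list of dicts, best first, with "p" (0 to 1); they miss things now and then, are a little off and sometimes report something else, mostly with a low value. They report only what shows in the picture. A call takes as long as a camera call. They do not tell look-alikes from the thing itself.
- optics.masks_of(name, camera): "region" (420x560 bool, what is visible of it) and "rect" ([left, top, width, height] in pixels, round what is visible of it).
The state is a dict: "clock": time; "qpos": joint angles; "qd": joint speeds; "joint_efforts": joint torques, N m; "position": TCP position; "tool_rot": TCP orientation; "force": force on the tool from outside, world axes, zero at the start; "moment": the same for the moment, N m; "grip_width": finger opening in m; "finger_force": force on a finger pad.
Only numpy, scipy, OpenCV 4.12 (cv2) and the standard library are available. Lean on these libraries where they do the work, as an engineer would, in place of code of your own. Each camera call takes 0.05 s, during which the arm holds its last target. There are 200 camera calls.

### The job

The slides are stained: take the stack of four grey lids apart and close each of the four ivory jars with the lid of its own shape and size, square on the rim, lying flat with the boss on its underside down inside the mouth. Leave the jars and the two brown bottles standing where they are.

Things in the scene. Friction and masses are not known exactly. Their poses are not given: they have to be found in the camera images.
- small_lid: Square lid, topmost of the stack of four grey plastic lids: plate 46 x 46 mm, 8 mm thick, over a centred locating boss 16 x 16 x 4 mm on its underside. Its top shows a slightly paler flush panel 5 mm inside the edge. Origin: centre of the underside of its boss; z up, top face at z = 12 mm. x and y along its sides; it can lie at any yaw on the lid below. About 30 g. Lies on the round lid. Belongs on the small square jar.
- round_lid: Round grey lid, second from the top: disc 66 mm in diameter, 8 mm thick, over a centred round boss 34 mm in diameter and 4 mm high on its underside. Its top shows a slightly paler flush panel 5 mm inside the edge. Origin: centre of the underside of its boss; z up, top face at z = 12 mm. About 30 g. Lies on the wide lid. Belongs on the round jar.
- wide_lid: Short rectangular grey lid, third from the top: plate 88 (x) x 66 (y) mm, 8 mm thick, over a centred boss 54 x 32 x 4 mm on its underside. Its top shows a slightly paler flush panel 5 mm inside the edge. Origin: centre of the underside of its boss; z up, top face at z = 12 mm. About 45 g. Lies on the oblong lid. Belongs on the tall rectangular slide jar.
- oblong_lid: Long rectangular grey lid at the bottom of the stack, lying on the bench: plate 128 (x) x 66 (y) mm, 8 mm thick, over a centred boss 94 x 32 x 4 mm on its underside. Its top shows a slightly paler flush panel 5 mm inside the edge. Origin: centre of the underside of its boss; z up, top face at z = 12 mm. About 70 g. Belongs on the low oblong trough.
- small_jar: Small square jar for cover glasses, 38 x 38 mm outside, mouth 30 x 30 mm, rim at 52 mm height. Ivory plastic, loose, about 0.35 kg, walls 4 mm, open at the top, cover glasses standing inside well below the rim. Origin: centre of its underside, z up. x and y along its sides. A seated lid's plate rests on the rim with its boss inside the mouth, 7 mm of play each way: lid origin 4 mm below the rim, at z = 48 mm.
- round_jar: Tall round staining jar, 58 mm in diameter outside with a 72 mm foot 5 mm thick, mouth 50 mm in diameter, rim at 88 mm height. Ivory plastic, loose, about 0.35 kg, walls 4 mm, open at the top, glass slides standing inside well below the rim. Origin: centre of its underside, z up. Seated lid origin at z = 84 mm, 8 mm of play each way.
- slide_jar: Tall rectangular slide jar, 78 (x) x 56 (y) mm outside, mouth 70 x 48 mm, rim at 90 mm height. Ivory plastic, loose, about 0.35 kg, walls 4 mm, open at the top, glass slides standing inside well below the rim. Origin: centre of its underside, z up. Seated lid origin at z = 86 mm, 8 mm of play each way.
- trough: Low oblong staining trough, 118 (x) x 56 (y) mm outside, mouth 110 x 48 mm, rim at 45 mm height. Ivory plastic, loose, about 0.35 kg, walls 4 mm, open at the top, glass slides standing inside well below the rim. Origin: centre of its underside, z up. Seated lid origin at z = 41 mm, 8 mm of play each way.
- amber_bottle: Bystander: brown reagent bottle with black cap and paper label, 54 mm in diameter, 102 mm high, loose and upright. Origin: centre of its underside.
- dropper_bottle: Bystander: small brown dropper bottle with white collar and black rubber bulb, 38 mm in diameter, 93 mm high, loose and upright; a low blue tube rack (100 x 64 mm, 40 mm high, fixed) also stands among the jars. Origin: centre of its underside.
Things that resemble listed ones, but are neither listed nor needed, are in the scene too. What is shaped like the oblong_lid but pink or turquoise is not meant.

How it is judged:
At the end, for the whole second after the job is handed in: Each lid seated on its own jar (small-small, round-round, wide-slide jar, oblong-trough): centres within 12 mm, height within 3 mm, flat within 0.06 rad, cornered lids square within 0.2 rad (small one also a quarter turn round). Jars and bottles upright, all at rest (horizontal distance between oblong_lid and trough below 0.012 m and z of oblong_lid in the frame of trough between 0.038 and 0.044 m and angle between each of oblong_lid, trough, wide_lid, slide_jar, round_lid, round_jar, small_lid, small_jar, amber_bottle, dropper_bottle's own z axis and vertical below 0.06 rad and linear speed of each of oblong_lid, trough, wide_lid, slide_jar, round_lid, round_jar, small_lid, small_jar below 0.02 m/s and angle between the x axis of oblong_lid and the x axis of trough, either way round below 0.2 rad and horizontal distance between wide_lid and slide_jar below 0.012 m and z of wide_lid in the frame of slide_jar between 0.083 and 0.089 m and angle between the x axis of wide_lid and the x axis of slide_jar, either way round below 0.2 rad and horizontal distance between round_lid and round_jar below 0.012 m and z of round_lid in the frame of round_jar between 0.081 and 0.087 m and horizontal distance between small_lid and small_jar below 0.012 m and z of small_lid in the frame of small_jar between 0.045 and 0.051 m and (angle between the x axis of small_lid and the x axis of small_jar, either way round below 0.2 rad or angle between the x axis of small_lid and the y axis of small_jar, either way round below 0.2 rad)); the robot touches nothing.
It fails at once if a jar is pushed more than 30 mm from its place or tipped over (distance of any of trough, slide_jar, round_jar, small_jar from where it was at the start of the episode above 0.03 m or angle between any of trough, slide_jar, round_jar, small_jar's own z axis and vertical above 0.3 rad).
It fails at once if a brown bottle is pushed more than 30 mm from its place or tipped over (distance of any of amber_bottle, dropper_bottle from where it was at the start of the episode above 0.03 m or angle between any of amber_bottle, dropper_bottle's own z axis and vertical above 0.3 rad).
It also fails if it takes over 109 s, if anything falls off the work surface, if the arm or the gripper's body presses on something with over 40 N, if the wrist force passes 120 N, or if a joint passes its speed limit or range.

## Working session

There is one attempt and no reset: what is moved stays moved. The work goes in short steps, Python scripts to look and compute and a shell command to move; the robot and the scene stay as the last step left them, time stands still between calls to the robot, and variables do not carry over. Pictures are saved under pics/ and viewed, at most 16 in all, crops included, and the job is handed in when it is done.

```bash
mkdir -p pics; ls; python3 - <<'E'
from workcell import monitor, optics
import cv2
s=monitor.observe();print(s['clock'],s['position'],s['tool_rot'],s['grip_width'])
for n in ['scene','top']:
    f=optics.grab_frame(n);cv2.imwrite(f'pics/{n}0.png',f['frame']);print(n,f['fovy'],f['cx'],f['cy'],f['R'],f['t'])
E
```

```text
pics
0.0 [ 0.23962907 -0.57685702  0.23070822] [-3.14039300e+00  7.99255664e-05  3.93737301e-01] 0.08534386127229056
scene 44.98286704765479 275.7452613994825 200.58363822321843 [[-0.05304323  0.99845035 -0.01683188]
 [ 0.63484069  0.02070572 -0.77236556]
 [-0.77082015 -0.05165433 -0.63495521]] [ 0.1753642  -0.26173361  1.6693147 ]
top 57.5024186538988 281.93121399321876 207.10156436909753 [[-0.02332242 -0.99930625 -0.02903602]
 [-0.99334241  0.02644111 -0.11212368]
 [ 0.11281364  0.02622772 -0.99326995]] [-0.13528889  0.50840495  1.20642572]
```

View pics/scene0.png

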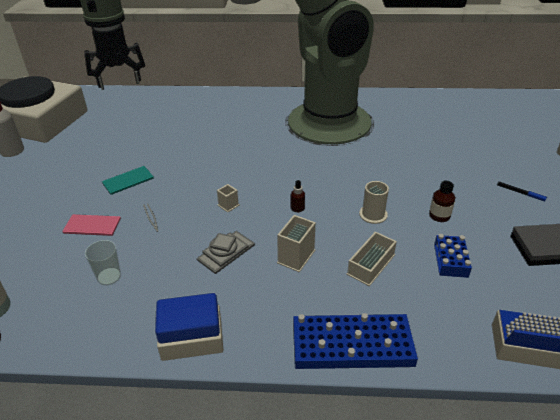

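View pics/top0.png

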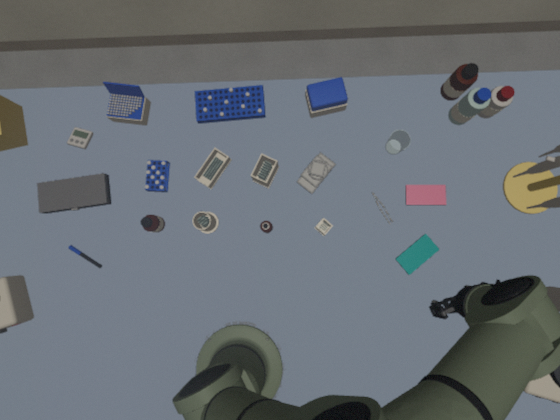

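The grey stack is at top(317,172) / scene(225,247). Look-alikes are the pink plate at top(426,195) and the turquoise plate at top(417,254), and I rule both out by colour. Jars in the top view: small (325,227), round (204,221), slide (264,169) and trough (212,167). Bottles: amber (152,222) and dropper (266,227).

```bash
cat > h.py <<'E'
import numpy as np, cv2
from scipy.optimize import minimize
from workcell import monitor, optics
def poly(w,d):
    if d is None:
        a=np.linspace(0,2*np.pi,40,endpoint=False);return np.c_[np.cos(a),np.sin(a)]*w/2
    return np.array([[1,1],[1,-1],[-1,-1],[-1,1]])*[w/2,d/2]
def proj(f,P):
    h=f['frame'].shape[0];F=h/2/np.tan(np.radians(f['fovy'])/2)
    c=P@np.array(f['R']).T+np.array(f['t']);return c[:,:2]/c[:,2:]*F+[f['cx'],f['cy']]
def back(f,uv,z):
    h=f['frame'].shape[0];F=h/2/np.tan(np.radians(f['fovy'])/2)
    R=np.array(f['R']);o=-R.T@np.array(f['t']);d=R.T@np.r_[(np.array(uv)-[f['cx'],f['cy']])/F,1]
    return (o+d*(z-o[2])/d[2])[:2]
def prism(p,w,d,z0,z1):
    c,s=np.cos(p[2]),np.sin(p[2]);q=poly(w,d)@np.array([[c,s],[-s,c]])+p[:2]
    return np.r_[np.c_[q,np.full(len(q),z0)],np.c_[q,np.full(len(q),z1)]]
def hull(f,P): return cv2.convexHull(proj(f,P).astype(np.float32))[:,0]
def fill(h):
    m=np.zeros((420,560),np.uint8);cv2.fillConvexPoly(m,np.round(h*16).astype(np.int32),255,cv2.LINE_AA,4);return m/255.
def fit(obs,w,d,z0,z1,x0):
    """obs: list of (frame, bool mask)"""
    def cost(p):
        e=0
        for f,m in obs:
            a=fill(hull(f,prism(p,w,d,z0,z1)));e+=1-np.minimum(a,m).sum()/np.maximum(a,m).sum()
        return e/len(obs)
    best=None
    for yaw in ([0] if d is None else np.arange(0,np.pi,np.pi/8)):
        S=np.array([x0[0],x0[1],yaw])+np.array([[0,0,0],[.01,0,0],[0,.01,0],[0,0,.2]])
        r=minimize(cost,S[0],method='Nelder-Mead',options=dict(initial_simplex=S,xatol=1e-4,fatol=1e-5,maxiter=150))
        if best is None or r.fun<best.fun: best=r
    return best.x,best.fun
DIM=dict(small_jar=(.038,.038,0,.052),round_jar=(.058,None,0,.088),slide_jar=(.078,.056,0,.09),trough=(.118,.056,0,.045),
 amber_bottle=(.054,None,0,.102),dropper_bottle=(.038,None,0,.093),
 small_lid=(.046,.046,.04,.048),round_lid=(.066,None,.028,.036),wide_lid=(.088,.066,.016,.024),oblong_lid=(.128,.066,.004,.012))
E
python3 - <<'E'
from h import *
fs={c:optics.grab_frame(c) for c in('top','scene')}
im={c:cv2.resize(fs[c]['frame'],None,fx=2,fy=2) for c in fs}
for n,D in DIM.items():
    obs=[];x0=None;ps=[]
    for c in fs:
        r=optics.masks_of(n,c)
        for k in r[:3]: ps.append((c[0],round(k['p'],2),list(map(int,k['rect']))))
        if not r: continue
        b=r[0]
        if c=='top' and n=='oblong_lid': b=min(r,key=lambda k:abs(k['rect'][0]+k['rect'][2]/2-317))
        if c=='scene' and n=='oblong_lid': b=min(r,key=lambda k:abs(k['rect'][0]+k['rect'][2]/2-225))
        m=b['region']
        if n.endswith(('jar','trough','lid')):
            pts=np.argwhere(m)[:,::-1].astype(np.int32); mm=np.zeros((420,560),np.uint8);cv2.fillConvexPoly(mm,cv2.convexHull(pts),1);m=mm>0
        obs.append((fs[c],m))
        if x0 is None: x0=back(fs[c],np.argwhere(m).mean(0)[::-1],(D[2]+D[3])/2)
    print(n,ps)
    if obs:
        p,e=fit(obs,*D,x0);print('   ',p.round(4),round(e,3))
        for c in fs: cv2.polylines(im[c],[(hull(fs[c],prism(p,*D))*2).astype(int).reshape(-1,1,2)],1,(0,0,255) if 'lid' not in n else (0,255,255),1)
a=im['top'][250:500,250:700];b=im['scene'][300:600,380:940]
o=np.zeros((560,570,3),np.uint8);o[:250,:450]=a;o[255:555,:560]=b
cv2.imwrite('pics/fit.png',o)
E
```

```text
small_jar [('t', 0.65, [313, 218, 19, 10]), ('t', 0.46, [306, 160, 19, 19]), ('s', 0.65, [218, 190, 17, 22])]
    [ 0.4403 -0.2779 -0.7794] 0.142
round_jar [('t', 0.77, [194, 208, 22, 25])]
    [0.4619 0.0976 0.0688] 0.085
slide_jar [('t', 0.88, [248, 152, 30, 35]), ('s', 0.71, [277, 215, 37, 57])]
    [ 0.6212 -0.0943  2.6819] 0.058
trough [('t', 0.8, [196, 154, 32, 36]), ('t', 0.16, [258, 221, 12, 13]), ('s', 0.88, [345, 232, 51, 53])]
    [0.6397 0.0784 2.541 ] 0.06
amber_bottle [('t', 0.83, [139, 213, 22, 20]), ('s', 0.74, [431, 181, 27, 45])]
    [ 0.4632  0.2672 -0.0917] 0.278
dropper_bottle [('t', 0.59, [258, 219, 12, 11]), ('s', 0.75, [291, 182, 13, 28])]
    [ 0.4427 -0.0969  0.2962] 0.359
small_lid [('t', 0.78, [307, 162, 21, 17]), ('s', 0.88, [214, 234, 22, 14])]
    [ 0.6229 -0.263   1.295 ] 0.169
round_lid []
wide_lid [('t', 0.73, [302, 158, 30, 29]), ('t', 0.21, [197, 148, 35, 40]), ('s', 0.67, [202, 232, 44, 30])]
    [ 0.6217 -0.2602  2.4303] 0.082
oblong_lid [('t', 0.98, [407, 186, 34, 19]), ('t', 0.75, [298, 153, 36, 39]), ('t', 0.59, [392, 235, 43, 39]), ('s', 0.87, [100, 165, 52, 27]), ('s', 0.74, [62, 212, 58, 24]), ('s', 0.65, [198, 230, 52, 43])]
    [ 0.6177 -0.2609  2.4409] 0.067
```

View pics/fit.png

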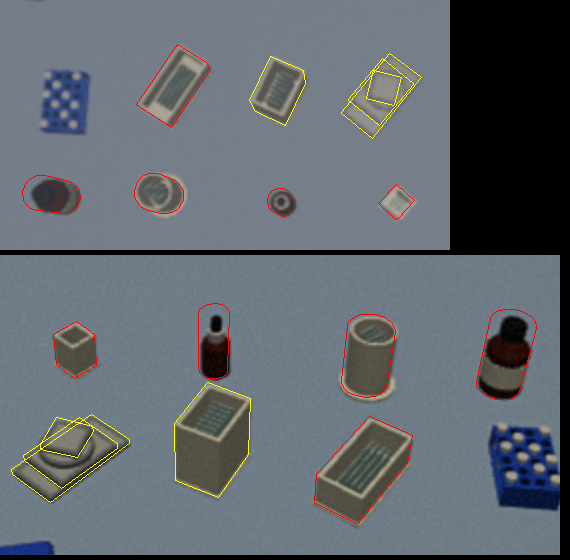

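The fits sit well on the stack and jars; the small lid's yaw and the round jar's centre still need a closer look. I'll move above the stack next.

```bash
python3 -m handwheel '[{"dx":5.9,"dy":-1.8},{"dx":5.9,"dy":-1.8},{"dx":5.9,"dy":-1.8},{"dx":5.9,"dy":-1.8},{"dx":5.9,"dy":-1.8},{"dx":5.9,"dy":-1.8},{"dx":5.9,"dy":-1.8},{"dx":5.9,"dy":-1.9}]'
python3 -m handwheel '[{"wz":0.18},{"wz":0.18},{"wz":0.18},{"wz":0.18},{"wz":0.18},{"wz":0.18},{},{}]'
cat > look.py <<'E'
import sys
from h import *
f=optics.grab_frame('wrist');s=monitor.observe()
print(s['clock'],s['position'].round(4),np.array(s['tool_rot']).round(4),np.array(s['qpos']).round(2))
im=cv2.resize(f['frame'],None,fx=1.4,fy=1.4);cv2.imwrite('pics/'+sys.argv[1],im)
print(f['fovy'],np.array(f['R']).round(3).tolist(),np.array(f['t']).round(3))
E
python3 look.py w1.png
```

```text
1.25 [ 0.2398 -0.5772  0.2313] [-3.1416 -0.      0.3938] [ 1.11  0.52 -0.04  1.6   0.02  1.02 -0.11]
63.79948323127348 [[0.383, -0.924, 0.0], [-0.89, -0.369, 0.269], [-0.248, -0.103, -0.963]] [-0.627 -0.035  0.378]schema error: expected keys dx, dy, dz, wx, wy, wz, claw
schema error: expected keys dx, dy, dz, wx, wy, wz, claw
```

View pics/w1.png

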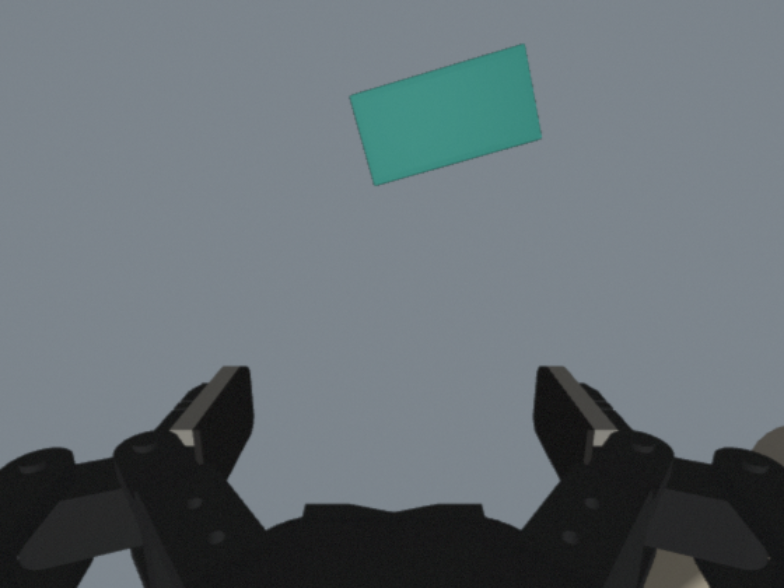

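Every row needs all seven keys. The wrist camera looks ahead along tool x, and here it shows only the turquoise decoy.

```bash
python3 -m handwheel '[{"dx":5.4,"dy":-2.8,"dz":0,"wx":0,"wy":0,"wz":0,"claw":100},{"dx":5.4,"dy":-2.8,"dz":0,"wx":0,"wy":0,"wz":0,"claw":100},{"dx":5.4,"dy":-2.8,"dz":0,"wx":0,"wy":0,"wz":0,"claw":100},{"dx":5.4,"dy":-2.8,"dz":0,"wx":0,"wy":0,"wz":0,"claw":100},{"dx":5.4,"dy":-2.8,"dz":0,"wx":0,"wy":0,"wz":0,"claw":100},{"dx":5.4,"dy":-2.8,"dz":0,"wx":0,"wy":0,"wz":0,"claw":100},{"dx":5.4,"dy":-2.8,"dz":0,"wx":0,"wy":0,"wz":0,"claw":100},{"dx":5.4,"dy":-2.8,"dz":0,"wx":0,"wy":0,"wz":0,"claw":100}]' 40
python3 -m handwheel '[{"dx":0,"dy":0,"dz":0,"wx":0,"wy":0,"wz":0.18,"claw":100},{"dx":0,"dy":0,"dz":0,"wx":0,"wy":0,"wz":0.18,"claw":100},{"dx":0,"dy":0,"dz":0,"wx":0,"wy":0,"wz":0.18,"claw":100},{"dx":0,"dy":0,"dz":0,"wx":0,"wy":0,"wz":0.18,"claw":100},{"dx":0,"dy":0,"dz":0,"wx":0,"wy":0,"wz":0.18,"claw":100},{"dx":0,"dy":0,"dz":0,"wx":0,"wy":0,"wz":0.18,"claw":100},{"dx":0,"dy":0,"dz":0,"wx":0,"wy":0,"wz":0,"claw":100}]'
python3 look.py w2.png
```

```text
clock: 2.25
position: [0.5539, -0.203, 0.2315]
tool_rot: [3.141, -0.0, 0.394]
force: [1.7, -1.1, 0.6]
grip_width: 0.0859
finger_force: 0.0
clock: 3.12
position: [0.5529, -0.2044, 0.2313]
tool_rot: [3.141, -0.0, -0.685]
force: [0.2, 1.9, -0.3]
grip_width: 0.0856
finger_force: 0.0
3.175 [ 0.5529 -0.2044  0.2313] [ 3.1415e+00 -1.0000e-04 -6.8190e-01] [ 0.17  0.47  0.11  1.7  -0.06  0.98 -1.94]
63.79948323127348 [[-0.633, -0.774, 0.001], [-0.746, 0.61, 0.268], [-0.208, 0.169, -0.963]] [0.19  0.503 0.528]
```

View pics/w2.png

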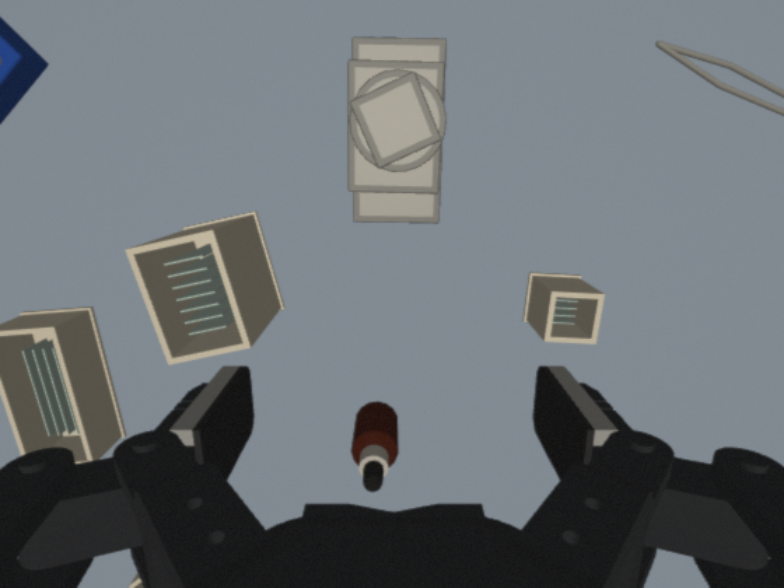

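The stack is at (397,125) in this crop: a turned small square on the round lid, on the wide lid, on the oblong lid, all grey and the only such stack. The slide jar rim is near (188,300) and the small jar near (575,318). I'll back-project the corners.

```bash
cat > corners.py <<'E'
from h import *
def rect(f,c,z,name):
    P=np.array([back(f,np.array(p)/1.4,z) for p in c]);e=np.diff(np.r_[P,P[:1]],axis=0);L=np.linalg.norm(e,axis=1)
    a=[np.degrees(np.arctan2(v[1],v[0]))%180 for v in e]
    print(name,'c',P.mean(0).round(4),'sides mm',(L*1000).round(1),'dirs',np.radians(a).round(3))
E
python3 - <<'E'
from corners import *
f=optics.grab_frame('wrist')
rect(f,[(413,73),(440,138),(381,166),(351,105)],.048,'small')
rect(f,[(348,120),(398,70),(446,120),(398,170)],.036,'round')
rect(f,[(348,61),(444,61),(437,191),(349,190)],.024,'wide')
rect(f,[(354,38),(446,38),(438,222),(355,221)],.012,'oblong')
rect(f,[(127,250),(211,231),(249,347),(169,363)],.09,'slide')
rect(f,[(551,293),(604,294),(597,343),(546,341)],.052,'sjar')
E
```

```text
small c [ 0.6231 -0.2662] sides mm [43.2 42.7 42.5 44. ] dirs [2.893 1.317 2.925 1.334]
round c [ 0.6235 -0.2677] sides mm [45.6 44.8 45.8 46.9] dirs [1.633 0.127 1.68  0.121]
wide c [ 0.6217 -0.2636] sides mm [64.9 86.1 63.8 85.4] dirs [0.889 2.429 0.877 2.442]
oblong c [ 0.6172 -0.2635] sides mm [ 63.6 126.8  63.3 126. ] dirs [0.889 2.441 0.876 2.443]
slide c [ 0.6205 -0.0972] sides mm [53.5 76.7 54.1 76.1] dirs [1.106 2.679 1.096 2.672]
sjar c [ 0.4386 -0.2814] sides mm [37.6 37.1 37.3 36.3] dirs [0.869 2.442 0.847 2.449]
```

```bash
python3 -m handwheel '[{"dx":4.65,"dy":0.15,"dz":0,"wx":0,"wy":0,"wz":0,"claw":100},{"dx":4.65,"dy":0.15,"dz":0,"wx":0,"wy":0,"wz":0,"claw":100},{"dx":0,"dy":0,"dz":5,"wx":0,"wy":0,"wz":-0.15,"claw":100},{"dx":0,"dy":0,"dz":5,"wx":0,"wy":0,"wz":-0.15,"claw":100},{"dx":0,"dy":0,"dz":4,"wx":0,"wy":0,"wz":-0.137,"claw":100},{"dx":0,"dy":0,"dz":0,"wx":0,"wy":0,"wz":0,"claw":100},{"dx":0,"dy":0,"dz":0,"wx":0,"wy":0,"wz":0,"claw":100}]' 40
python3 look.py w3.png
```

```text
clock: 4.1
position: [0.6236, -0.2663, 0.093]
tool_rot: [3.142, -0.002, -0.251]
force: [-0.0, -0.2, -0.2]
grip_width: 0.0852
finger_force: 0.0
4.15 [ 0.6238 -0.2663  0.0934] [ 3.1413e+00 -2.7000e-03 -2.5100e-01] [ 0.32  0.76 -0.    1.55  0.    0.83 -1.51]
63.79948323127348 [[-0.249, -0.968, 0.001], [-0.933, 0.24, 0.267], [-0.258, 0.066, -0.964]] [-0.104  0.649  0.424]
```

View pics/w3.png

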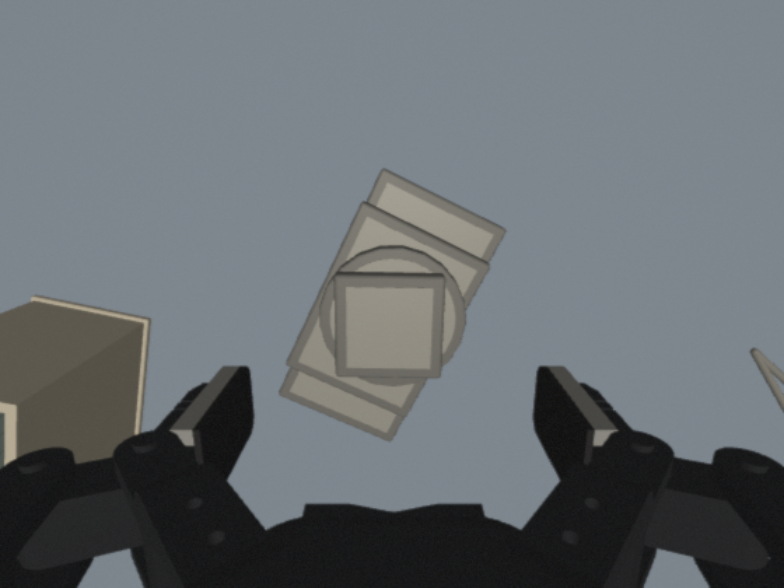

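The small lid's corners are at (336..444, 274..376), centred and square between the fingers. I'll measure the lids once from here, then grip.

```bash
python3 - <<'E'
from corners import *
f=optics.grab_frame('wrist')
rect(f,[(336,274),(444,275),(440,376),(336,376)],.048,'small')
rect(f,[(362,204),(489,266),(404,415),(289,364)],.024,'wide')
rect(f,[(383,170),(506,231),(391,440),(280,394)],.012,'oblong')
E
python3 -m handwheel '[{"dx":0,"dy":0,"dz":3,"wx":0,"wy":0,"wz":0,"claw":100},{"dx":0,"dy":0,"dz":1.4,"wx":0,"wy":0,"wz":0,"claw":100},{"dx":0,"dy":0,"dz":1.0,"wx":0,"wy":0,"wz":0,"claw":100},{"dx":0,"dy":0,"dz":0,"wx":0,"wy":0,"wz":0,"claw":100}]' 40
python3 -m handwheel '[{"dx":0,"dy":0,"dz":0,"wx":0,"wy":0,"wz":0,"claw":0},{"dx":0,"dy":0,"dz":0,"wx":0,"wy":0,"wz":0,"claw":0},{"dx":0,"dy":0,"dz":0,"wx":0,"wy":0,"wz":0,"claw":0},{"dx":0,"dy":0,"dz":0,"wx":0,"wy":0,"wz":0,"claw":0}]' 40
```

```text
small c [ 0.6246 -0.2666] sides mm [44.1 45.  45.1 45.4] dirs [1.31  2.88  1.319 2.858]
wide c [ 0.6219 -0.2639] sides mm [64.2 85.4 62.5 85. ] dirs [0.867 2.423 0.86  2.443]
oblong c [ 0.6179 -0.2638] sides mm [ 64.6 125.2  64.1 125.7] dirs [0.871 2.438 0.879 2.442]
clock: 4.7
position: [0.6228, -0.2657, 0.0372]
tool_rot: [-3.142, 0.0, -0.249]
force: [-0.6, -0.4, 0.3]
grip_width: 0.0857
finger_force: 0.0
clock: 5.2
position: [0.6232, -0.266, 0.0381]
tool_rot: [3.141, -0.001, -0.249]
force: [-2.2, 0.5, 6.9]
grip_width: 0.0445
finger_force: 40.0
```

```bash
python3 -m handwheel '[{"dx":0,"dy":0,"dz":-2,"wx":0,"wy":0,"wz":0,"claw":0},{"dx":0,"dy":0,"dz":-5,"wx":0,"wy":0,"wz":0,"claw":0},{"dx":0,"dy":0,"dz":-5,"wx":0,"wy":0,"wz":0,"claw":0},{"dx":-4.4,"dy":1.5,"dz":0,"wx":0,"wy":0,"wz":0,"claw":0},{"dx":-4.4,"dy":1.5,"dz":0,"wx":0,"wy":0,"wz":0,"claw":0},{"dx":-4.4,"dy":1.5,"dz":0,"wx":0,"wy":0,"wz":0,"claw":0},{"dx":-4.3,"dy":1.4,"dz":0,"wx":0,"wy":0,"wz":0.15,"claw":0},{"dx":0,"dy":0,"dz":0,"wx":0,"wy":0,"wz":0.15,"claw":0}]'
python3 -m handwheel '[{"dx":0,"dy":0,"dz":0,"wx":0,"wy":0,"wz":0.15,"claw":0},{"dx":0,"dy":0,"dz":0,"wx":0,"wy":0,"wz":0,"claw":0}]'
python3 look.py w4.png
```

```text
clock: 6.2
position: [0.436, -0.2808, 0.159]
tool_rot: [3.141, -0.001, -0.557]
force: [1.7, -0.9, 0.6]
grip_width: 0.045
finger_force: 41.5
clock: 6.45
position: [0.439, -0.2798, 0.1584]
tool_rot: [-3.141, -0.001, -0.698]
force: [0.3, -0.2, -0.4]
grip_width: 0.0444
finger_force: 41.5
6.5 [ 0.439  -0.2798  0.1582] [-3.1413e+00 -1.1000e-03 -6.9560e-01] [ 0.37  0.46  0.11  1.95 -0.07  0.74 -1.74]
63.79948323127348 [[-0.643, -0.766, 0.0], [-0.738, 0.62, 0.267], [-0.204, 0.172, -0.964]] [0.067 0.483 0.446]
```

View pics/w4.png

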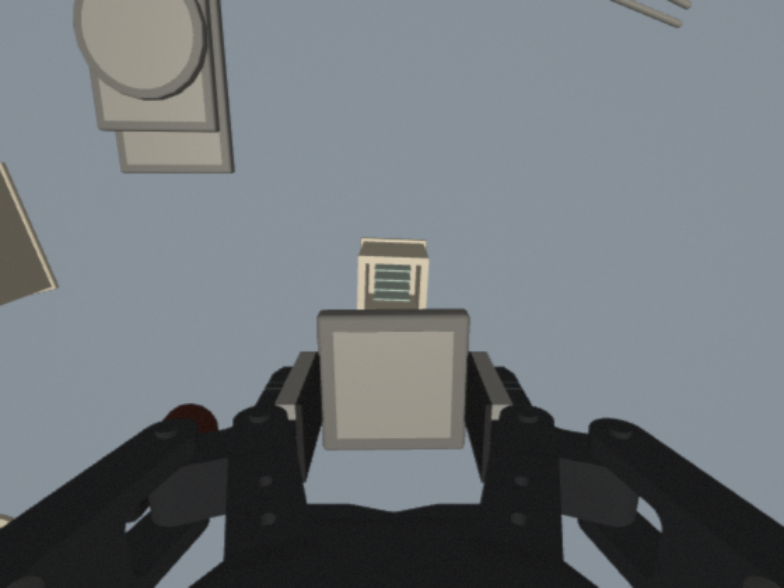

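The lid is held square in the crop at (393,380), with the jar dead centre behind it at (393,285). I'll check the along-tool offset, then lower.

```bash
python3 - <<'E'
from corners import *
f=optics.grab_frame('wrist')
rect(f,[(318,312),(468,312),(463,447),(323,447)],.168,'lid')
P=[back(f,np.array(p)/1.4,.052) for p in [(359,257),(428,257)]];m=np.mean(P,0);print(P,m-np.array([.765,-.644])*.019)
E
```

```text
lid c [ 0.4406 -0.2829] sides mm [44.1 45.4 44.8 45.4] dirs [0.875 2.453 0.875 2.439]
[array([ 0.46452947, -0.27928735]), array([ 0.44087335, -0.30760103])] [ 0.43816641 -0.28120819]
```

```bash
python3 -m handwheel '[{"dx":-0.3,"dy":0,"dz":4.5,"wx":0,"wy":0,"wz":0,"claw":0},{"dx":0,"dy":0,"dz":3.5,"wx":0,"wy":0,"wz":0,"claw":0},{"dx":0,"dy":0,"dz":1.5,"wx":0,"wy":0,"wz":0,"claw":0},{"dx":0,"dy":0,"dz":0.6,"wx":0,"wy":0,"wz":0,"claw":0},{"dx":0,"dy":0,"dz":0.4,"wx":0,"wy":0,"wz":0,"claw":0},{"dx":0,"dy":0,"dz":0,"wx":0,"wy":0,"wz":0,"claw":0},{"dx":0,"dy":0,"dz":0,"wx":0,"wy":0,"wz":0,"claw":0}]'
```

```text
clock: 7.42
position: [0.4367, -0.278, 0.0529]
tool_rot: [-3.141, -0.001, -0.699]
force: [0.1, 0.6, 0.3]
grip_width: 0.0446
finger_force: 41.5
```

```bash
python3 -m handwheel '[{"dx":0,"dy":0,"dz":0.15,"wx":0,"wy":0,"wz":0,"claw":0},{"dx":0,"dy":0,"dz":0.1,"wx":0,"wy":0,"wz":0,"claw":0},{"dx":0,"dy":0,"dz":0,"wx":0,"wy":0,"wz":0,"claw":0}]'
python3 -m handwheel '[{"dx":0,"dy":0,"dz":0,"wx":0,"wy":0,"wz":0,"claw":60},{"dx":0,"dy":0,"dz":0,"wx":0,"wy":0,"wz":0,"claw":80},{"dx":0,"dy":0,"dz":0,"wx":0,"wy":0,"wz":0,"claw":100},{"dx":0,"dy":0,"dz":0,"wx":0,"wy":0,"wz":0,"claw":100}]'
python3 -m handwheel '[{"dx":0,"dy":0,"dz":-3,"wx":0,"wy":0,"wz":0,"claw":100},{"dx":0,"dy":0,"dz":-6,"wx":0,"wy":0,"wz":0,"claw":100},{"dx":-5,"dy":0,"dz":-2,"wx":0,"wy":0,"wz":0,"claw":100},{"dx":0,"dy":0,"dz":0,"wx":0,"wy":0,"wz":0,"claw":100}]'
python3 look.py w5.png
```

```text
clock: 7.8
position: [0.4365, -0.278, 0.0501]
tool_rot: [-3.142, -0.0, -0.699]
force: [-1.9, 1.2, 8.4]
grip_width: 0.0448
finger_force: 42.4
clock: 8.3
position: [0.4364, -0.2779, 0.0498]
tool_rot: [-3.142, 0.0, -0.699]
force: [0.6, 0.2, 0.1]
grip_width: 0.0854
finger_force: 0.0
clock: 8.8
position: [0.3968, -0.2445, 0.1613]
tool_rot: [-3.141, -0.001, -0.699]
force: [0.7, 0.3, -0.5]
grip_width: 0.0854
finger_force: 0.0
8.85 [ 0.398  -0.2453  0.1607] [-3.1409e+00 -1.4000e-03 -6.9870e-01] [ 0.34  0.38  0.11  2.08 -0.07  0.69 -1.78]
63.79948323127348 [[-0.644, -0.765, -0.0], [-0.738, 0.62, 0.267], [-0.204, 0.172, -0.964]] [0.067 0.429 0.434]
```

View pics/w5.png

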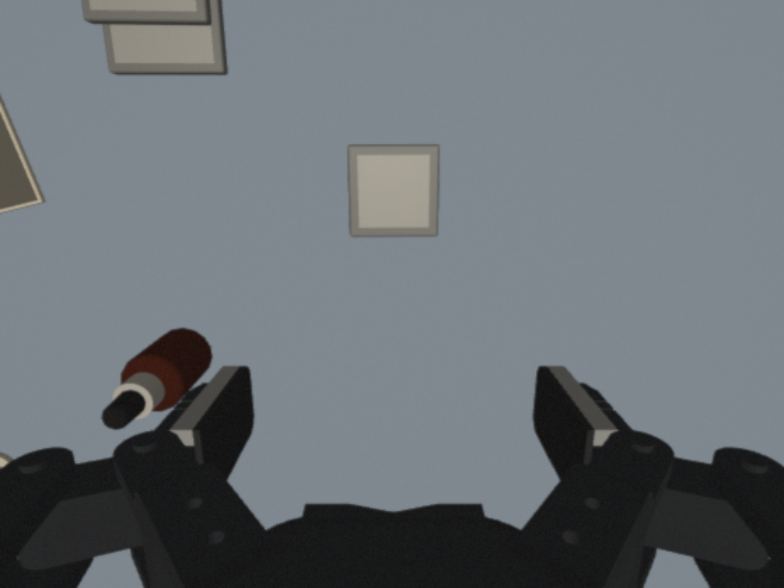

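The small lid sits flat and square on its jar at (393,190). Next is the round lid.

```bash
python3 - <<'E'
from corners import *
f=optics.grab_frame('wrist')
rect(f,[(349,145),(438,145),(437,236),(350,236)],.060,'slid')
E
python3 -m handwheel '[{"dx":4.65,"dy":-3.2,"dz":0,"wx":0,"wy":0,"wz":0,"claw":100},{"dx":4.65,"dy":-3.2,"dz":0,"wx":0,"wy":0,"wz":0,"claw":100},{"dx":4.65,"dy":-3.2,"dz":0,"wx":0,"wy":0,"wz":0,"claw":100},{"dx":4.65,"dy":-3.3,"dz":0,"wx":0,"wy":0,"wz":0,"claw":100}]' 40
python3 -m handwheel '[{"dx":0,"dy":0,"dz":0,"wx":0,"wy":0,"wz":-0.18,"claw":100},{"dx":0,"dy":0,"dz":0,"wx":0,"wy":0,"wz":-0.18,"claw":100},{"dx":0,"dy":0,"dz":0,"wx":0,"wy":0,"wz":-0.18,"claw":100},{"dx":0,"dy":0,"dz":0,"wx":0,"wy":0,"wz":-0.18,"claw":100},{"dx":0,"dy":0,"dz":2,"wx":0,"wy":0,"wz":-0.18,"claw":100},{"dx":0,"dy":0,"dz":2,"wx":0,"wy":0,"wz":-0.18,"claw":100},{"dx":0,"dy":0,"dz":2,"wx":0,"wy":0,"wz":-0.18,"claw":100},{"dx":0,"dy":0,"dz":1,"wx":0,"wy":0,"wz":-0.18,"claw":100}]'
python3 -m handwheel '[{"dx":0,"dy":0,"dz":0,"wx":0,"wy":0,"wz":-0.18,"claw":100},{"dx":0,"dy":0,"dz":0,"wx":0,"wy":0,"wz":0,"claw":100}]'
python3 look.py w6.png
```

```text
slid c [ 0.4382 -0.2813] sides mm [43.7 44.9 45.  44.9] dirs [0.872 2.456 0.872 2.429]
clock: 9.4
position: [0.6255, -0.2672, 0.1585]
tool_rot: [3.141, 0.001, -0.699]
force: [-0.6, -0.3, 0.4]
grip_width: 0.0856
finger_force: 0.0
clock: 10.4
position: [0.6232, -0.2668, 0.0872]
tool_rot: [-3.139, 0.001, 0.746]
force: [0.6, -0.2, 0.1]
grip_width: 0.0853
finger_force: 0.0
clock: 10.65
position: [0.6234, -0.2672, 0.0885]
tool_rot: [-3.14, -0.0, 0.919]
force: [-0.8, -0.5, 0.1]
grip_width: 0.0858
finger_force: 0.0
10.7 [ 0.6235 -0.2671  0.0888] [-3.1405e+00 -4.0000e-04  9.1590e-01] [ 0.5   0.78 -0.29  1.54  0.27  0.86 -0.54]
63.79948323127348 [[0.795, -0.607, -0.001], [-0.584, -0.766, 0.268], [-0.164, -0.213, -0.963]] [-0.658  0.162  0.285]
```

View pics/w6.png

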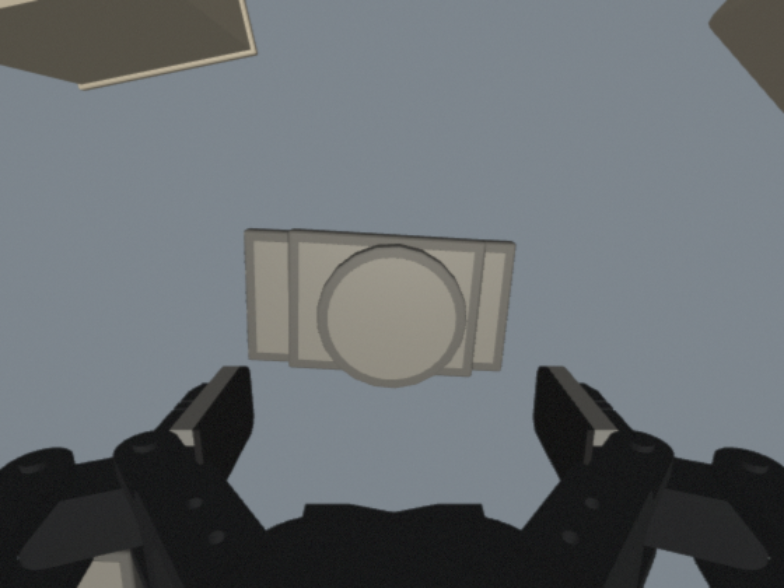

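```bash
python3 - <<'E'
from corners import *
f=optics.grab_frame('wrist')
P=[back(f,np.array(p)/1.4,.036) for p in [(317,313),(466,316),(392,247),(391,387)]]
print(np.array(P).round(4).tolist(),np.mean(P,0))
E
```

```text
[[0.5997, -0.2454], [0.6501, -0.2859], [0.6431, -0.2423], [0.6036, -0.2929]] [ 0.62412013 -0.26663529]
```

```bash
python3 -m handwheel '[{"dx":0,"dy":0,"dz":3.5,"wx":0,"wy":0,"wz":0,"claw":100},{"dx":0,"dy":0,"dz":2.2,"wx":0,"wy":0,"wz":0,"claw":100},{"dx":0,"dy":0,"dz":1.0,"wx":0,"wy":0,"wz":0,"claw":100},{"dx":0,"dy":0,"dz":0,"wx":0,"wy":0,"wz":0,"claw":100},{"dx":0,"dy":0,"dz":0,"wx":0,"wy":0,"wz":0,"claw":0},{"dx":0,"dy":0,"dz":0,"wx":0,"wy":0,"wz":0,"claw":0},{"dx":0,"dy":0,"dz":0,"wx":0,"wy":0,"wz":0,"claw":0}]' 40
python3 -m handwheel '[{"dx":0,"dy":0,"dz":-1,"wx":0,"wy":0,"wz":0,"claw":0},{"dx":0,"dy":0,"dz":-4,"wx":0,"wy":0,"wz":0,"claw":0},{"dx":0,"dy":0,"dz":-4,"wx":0,"wy":0,"wz":0,"claw":0},{"dx":0,"dy":0,"dz":-4,"wx":0,"wy":0,"wz":0,"claw":0},{"dx":0,"dy":0,"dz":0,"wx":0,"wy":0,"wz":0,"claw":0}]'
```

```text
clock: 11.62
position: [0.6241, -0.2669, 0.0242]
tool_rot: [3.14, -0.0, 0.92]
force: [-1.4, 0.6, 7.4]
grip_width: 0.0638
finger_force: 42.2
clock: 12.25
position: [0.6252, -0.2673, 0.1572]
tool_rot: [3.136, -0.002, 0.92]
force: [-0.4, 0.2, -0.4]
grip_width: 0.0636
finger_force: 44.1
```

```bash
python3 -m handwheel '[{"dx":1.6,"dy":-5,"dz":0,"wx":0,"wy":0,"wz":0,"claw":0},{"dx":1.6,"dy":-5,"dz":0,"wx":0,"wy":0,"wz":0,"claw":0},{"dx":1.6,"dy":-5,"dz":0,"wx":0,"wy":0,"wz":0,"claw":0},{"dx":1.6,"dy":-5,"dz":0,"wx":0,"wy":0,"wz":0,"claw":0},{"dx":1.6,"dy":-5,"dz":0,"wx":0,"wy":0,"wz":0,"claw":0},{"dx":1.5,"dy":-5,"dz":0,"wx":0,"wy":0,"wz":0,"claw":0},{"dx":1.5,"dy":-5.2,"dz":0,"wx":0,"wy":0,"wz":0,"claw":0},{"dx":0,"dy":0,"dz":0,"wx":0,"wy":0,"wz":0,"claw":0}]' 
python3 look.py w7.png
```

```text
clock: 13.25
position: [0.4082, 0.0362, 0.1532]
tool_rot: [3.142, -0.0, 0.925]
force: [0.3, -0.5, -0.0]
grip_width: 0.0636
finger_force: 44.2
13.3 [0.4094 0.0348 0.1532] [ 3.141e+00 -2.000e-04  9.235e-01] [ 0.11  0.33 -0.4   2.2   0.21  0.65 -1.1 ]
63.79948323127348 [[0.799, -0.602, 0.0], [-0.58, -0.769, 0.269], [-0.162, -0.215, -0.963]] [-0.305  0.249  0.376]
```

View pics/w7.png

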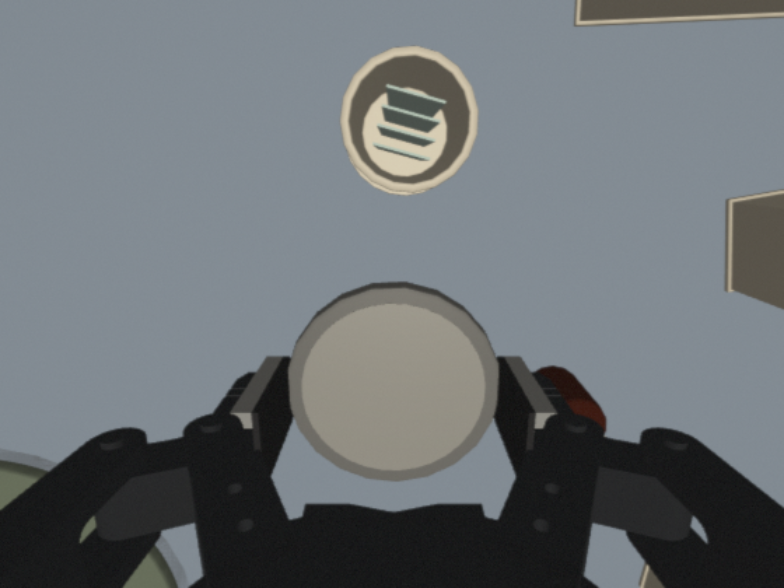

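The jar rim centre is at (409.5,119) and the held lid's centre at (393.5,383).

```bash
python3 - <<'E'
from corners import *
f=optics.grab_frame('wrist');s=monitor.observe();y=s['tool_rot'][2]
j=np.mean([back(f,np.array(p)/1.4,.088) for p in [(350,119.5),(469,119.5),(409.5,55),(409.5,184)]],0)
l=np.mean([back(f,np.array(p)/1.4,.165) for p in [(289,383),(498,383),(393.5,287),(393.5,480)]],0)
d=j-l;print(j,l,'tool',d@[np.cos(y),np.sin(y)],d@[np.sin(y),-np.cos(y)])
E
```

```text
[0.46531673 0.09569944] [0.41057324 0.034555  ] tool 0.08180108146137326 0.006638975690322323
```

```bash
python3 -m handwheel '[{"dx":4.1,"dy":0.33,"dz":0,"wx":0,"wy":0,"wz":0,"claw":0},{"dx":4.1,"dy":0.33,"dz":0,"wx":0,"wy":0,"wz":0,"claw":0},{"dx":0,"dy":0,"dz":2.5,"wx":0,"wy":0,"wz":0,"claw":0},{"dx":0,"dy":0,"dz":2.5,"wx":0,"wy":0,"wz":0,"claw":0},{"dx":0,"dy":0,"dz":1.0,"wx":0,"wy":0,"wz":0,"claw":0},{"dx":0,"dy":0,"dz":0.5,"wx":0,"wy":0,"wz":0,"claw":0},{"dx":0,"dy":0,"dz":0,"wx":0,"wy":0,"wz":0,"claw":0}]' 
python3 -m handwheel '[{"dx":0,"dy":0,"dz":0.2,"wx":0,"wy":0,"wz":0,"claw":0},{"dx":0,"dy":0,"dz":0.2,"wx":0,"wy":0,"wz":0,"claw":0},{"dx":0,"dy":0,"dz":0,"wx":0,"wy":0,"wz":0,"claw":0}]'
```

```text
clock: 14.22
position: [0.465, 0.0949, 0.0881]
tool_rot: [3.141, -0.0, 0.92]
force: [-0.5, -0.1, 0.2]
grip_width: 0.0638
finger_force: 44.2
clock: 14.6
position: [0.465, 0.0952, 0.0842]
tool_rot: [3.141, -0.0, 0.921]
force: [-0.6, -0.9, 5.6]
grip_width: 0.0638
finger_force: 44.9
```

```bash
python3 -m handwheel '[{"dx":0,"dy":0,"dz":0,"wx":0,"wy":0,"wz":0,"claw":80},{"dx":0,"dy":0,"dz":0,"wx":0,"wy":0,"wz":0,"claw":100},{"dx":0,"dy":0,"dz":0,"wx":0,"wy":0,"wz":0,"claw":100},{"dx":0,"dy":0,"dz":-2,"wx":0,"wy":0,"wz":0,"claw":100},{"dx":0,"dy":0,"dz":-5,"wx":0,"wy":0,"wz":0,"claw":100},{"dx":-4,"dy":0,"dz":-1,"wx":0,"wy":0,"wz":0,"claw":100},{"dx":-2.5,"dy":0,"dz":0,"wx":0,"wy":0,"wz":0,"claw":100},{"dx":0,"dy":0,"dz":0,"wx":0,"wy":0,"wz":0,"claw":100}]' 
python3 look.py w8.png
```

```text
clock: 15.6
position: [0.4247, 0.0421, 0.164]
tool_rot: [3.141, 0.001, 0.919]
force: [-0.8, 0.7, -0.8]
grip_width: 0.0851
finger_force: 0.0
15.65 [0.4255 0.0431 0.164 ] [ 3.1411e+00 -2.0000e-04  9.1980e-01] [ 0.1   0.34 -0.42  2.15  0.21  0.69 -1.11]
63.79948323127348 [[0.795, -0.607, 0.001], [-0.585, -0.765, 0.269], [-0.163, -0.215, -0.963]] [-0.313  0.262  0.391]
```

View pics/w8.png

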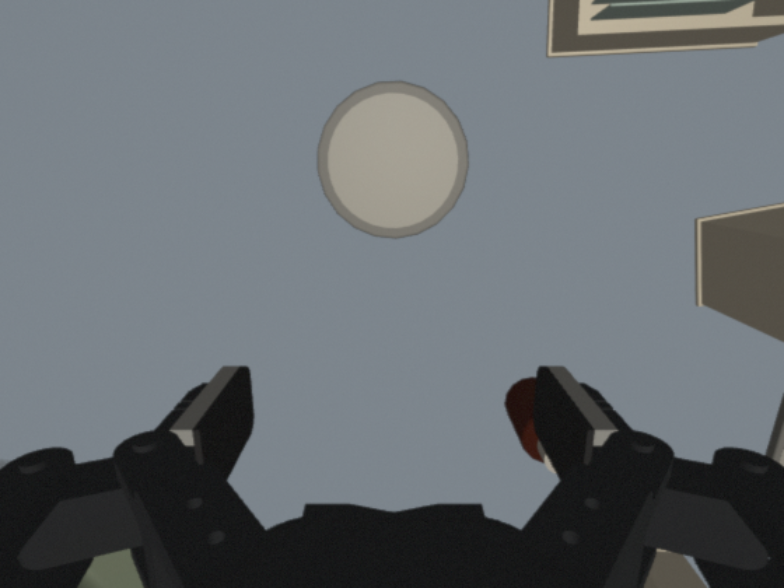

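The round lid is flat on its jar at (393,160). Back to the stack with the tool turned for the wide lid.

```bash
python3 - <<'E'
from corners import *
f=optics.grab_frame('wrist')
print(np.mean([back(f,np.array(p)/1.4,.096) for p in [(318,160),(468,160),(393,81),(393,238)]],0))
E
python3 -m handwheel '[{"dx":-1.8,"dy":4.9,"dz":0,"wx":0,"wy":0,"wz":0,"claw":100},{"dx":-1.8,"dy":4.9,"dz":0,"wx":0,"wy":0,"wz":0,"claw":100},{"dx":-1.8,"dy":4.9,"dz":0,"wx":0,"wy":0,"wz":0,"claw":100},{"dx":-1.8,"dy":4.9,"dz":0,"wx":0,"wy":0,"wz":0,"claw":100},{"dx":-1.8,"dy":4.9,"dz":0,"wx":0,"wy":0,"wz":0,"claw":100},{"dx":-1.8,"dy":4.9,"dz":0,"wx":0,"wy":0,"wz":0,"claw":100},{"dx":-1.7,"dy":4.9,"dz":0,"wx":0,"wy":0,"wz":0,"claw":100},{"dx":0,"dy":0,"dz":0,"wx":0,"wy":0,"wz":-0.08,"claw":100}]' 
python3 -m handwheel '[{"dx":0,"dy":0,"dz":0,"wx":0,"wy":0,"wz":-0.18,"claw":100},{"dx":0,"dy":0,"dz":0,"wx":0,"wy":0,"wz":-0.18,"claw":100},{"dx":0,"dy":0,"dz":0,"wx":0,"wy":0,"wz":-0.18,"claw":100},{"dx":0,"dy":0,"dz":0,"wx":0,"wy":0,"wz":-0.18,"claw":100},{"dx":0,"dy":0,"dz":2,"wx":0,"wy":0,"wz":-0.18,"claw":100},{"dx":0,"dy":0,"dz":2,"wx":0,"wy":0,"wz":-0.18,"claw":100},{"dx":0,"dy":0,"dz":2,"wx":0,"wy":0,"wz":-0.18,"claw":100},{"dx":0,"dy":0,"dz":2,"wx":0,"wy":0,"wz":-0.18,"claw":100}]'
python3 -m handwheel '[{"dx":0,"dy":0,"dz":0,"wx":0,"wy":0,"wz":0,"claw":100}]'
python3 look.py w9.png
```

```text
[0.46629605 0.09502015]
clock: 16.7
position: [0.6241, -0.2663, 0.1624]
tool_rot: [-3.142, 0.001, 0.999]
force: [-1.1, 1.0, 0.3]
grip_width: 0.0855
finger_force: 0.0
clock: 17.7
position: [0.6235, -0.2627, 0.0826]
tool_rot: [3.141, -0.001, 2.447]
force: [0.2, -1.1, 0.3]
grip_width: 0.0855
finger_force: 0.0
clock: 17.82
position: [0.6225, -0.2628, 0.0819]
tool_rot: [3.141, -0.003, 2.44]
force: [0.1, 0.6, -0.6]
grip_width: 0.0858
finger_force: 0.0
17.875 [ 0.623  -0.263   0.0832] [ 3.1411e+00 -1.5000e-03  2.4371e+00] [ 0.7   0.85 -0.63  1.54  0.57  0.95  0.75]
63.79948323127348 [[0.646, 0.764, -0.0], [0.736, -0.622, 0.266], [0.203, -0.172, -0.964]] [-0.2   -0.617  0.062]
```

View pics/w9.png

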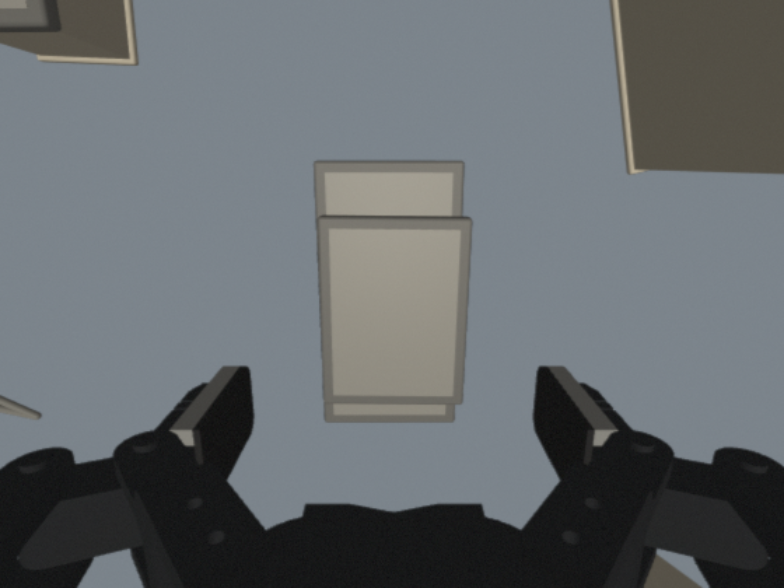

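The wide lid is at (319..471, 218..403), centred between the fingers with the oblong lid under it. Gripping it across its 66 mm side.

```bash
python3 - <<'E'
from corners import *
f=optics.grab_frame('wrist')
rect(f,[(319,218),(471,219),(463,403),(325,403)],.024,'wide')
rect(f,[(314,162),(464,162),(454,421),(325,421)],.012,'obl')
E
python3 -m handwheel '[{"dx":0,"dy":0,"dz":3.5,"wx":0,"wy":0,"wz":0,"claw":100},{"dx":0,"dy":0,"dz":2.2,"wx":0,"wy":0,"wz":0,"claw":100},{"dx":0,"dy":0,"dz":1.0,"wx":0,"wy":0,"wz":0,"claw":100},{"dx":0,"dy":0,"dz":0,"wx":0,"wy":0,"wz":0,"claw":100},{"dx":0,"dy":0,"dz":0,"wx":0,"wy":0,"wz":0,"claw":0},{"dx":0,"dy":0,"dz":0,"wx":0,"wy":0,"wz":0,"claw":0},{"dx":0,"dy":0,"dz":0,"wx":0,"wy":0,"wz":0,"claw":0}]' 50
python3 -m handwheel '[{"dx":0,"dy":0,"dz":-1,"wx":0,"wy":0,"wz":0,"claw":0},{"dx":0,"dy":0,"dz":-4,"wx":0,"wy":0,"wz":0,"claw":0},{"dx":0,"dy":0,"dz":-5,"wx":0,"wy":0,"wz":0,"claw":0},{"dx":0,"dy":0,"dz":-5,"wx":0,"wy":0,"wz":0,"claw":0},{"dx":0,"dy":0,"dz":0,"wx":0,"wy":0,"wz":0,"claw":0}]'
```

```text
wide c [ 0.6227 -0.2636] sides mm [64.5 86.7 65.3 87.1] dirs [0.859 2.437 0.866 2.427]
obl c [ 0.6187 -0.2634] sides mm [ 65.3 126.7  65.4 126.7] dirs [0.866 2.437 0.866 2.436]
clock: 18.8
position: [0.6282, -0.2643, 0.0231]
tool_rot: [3.136, 0.01, 2.44]
force: [18.6, 15.2, 61.3]
grip_width: 0.0321
finger_force: 30.7
clock: 19.42
position: [0.6246, -0.2641, 0.1715]
tool_rot: [3.14, 0.006, 2.44]
force: [-0.3, -0.1, -0.7]
grip_width: -0.0005
finger_force: 0.0
```

The grip missed: open fingertips stand about 13 mm behind the TCP, so they closed over the plate. I'll open and re-measure with the networks.

```bash
python3 -m handwheel '[{"dx":-5,"dy":0,"dz":0,"wx":0,"wy":0,"wz":0,"claw":100},{"dx":0,"dy":0,"dz":0,"wx":0,"wy":0,"wz":0,"claw":100},{"dx":0,"dy":0,"dz":0,"wx":0,"wy":0,"wz":0,"claw":100},{"dx":0,"dy":0,"dz":0,"wx":0,"wy":0,"wz":0,"claw":100}]' 50
cat > see.py <<'E'
import sys
from h import *
f=optics.grab_frame('wrist');s=monitor.observe();print(s['clock'],s['position'].round(4),np.array(s['tool_rot']).round(3))
cv2.imwrite('pics/'+sys.argv[1],f['frame'])
for n in sys.argv[2:]:
    for r in optics.masks_of(n,'wrist')[:3]:
        m=np.zeros((420,560),np.uint8);pts=np.argwhere(r['region'])[:,::-1].astype(np.int32)
        cv2.fillConvexPoly(m,cv2.convexHull(pts),1);D=DIM[n]
        p,e=fit([(f,m>0)],*D,back(f,pts.mean(0),D[3]));print(n,round(r['p'],2),list(map(int,r['rect'])),p.round(4),round(e,3))
E
python3 see.py w10.png wide_lid oblong_lid slide_jar
```

```text
clock: 19.92
position: [0.6606, -0.2954, 0.1668]
tool_rot: [-3.141, -0.0, 2.441]
force: [0.6, 0.4, 0.3]
grip_width: 0.0723
finger_force: 0.0
19.975 [ 0.6607 -0.2955  0.1669] [-3.141 -0.     2.441]
wide_lid 0.85 [241, 76, 82, 108] [ 0.6212 -0.2639 -0.7272] 0.037
oblong_lid 0.91 [240, 50, 78, 150] [ 0.618  -0.2633  2.4402] 0.031
oblong_lid 0.91 [0, 260, 26, 48] [ 0.5351 -0.6164  1.5503] 0.037
slide_jar 0.89 [402, 0, 156, 60] [ 0.6214 -0.0997 -0.4487] 0.026
```

```bash
python3 -m handwheel '[{"dx":5.05,"dy":-0.1,"dz":0,"wx":0,"wy":0,"wz":0.015,"claw":100},{"dx":0,"dy":0,"dz":5,"wx":0,"wy":0,"wz":0,"claw":100},{"dx":0,"dy":0,"dz":5,"wx":0,"wy":0,"wz":0,"claw":100},{"dx":0,"dy":0,"dz":3.5,"wx":0,"wy":0,"wz":0,"claw":100},{"dx":0,"dy":0,"dz":1.5,"wx":0,"wy":0,"wz":0,"claw":100},{"dx":0,"dy":0,"dz":0.7,"wx":0,"wy":0,"wz":0,"claw":100},{"dx":0,"dy":0,"dz":0,"wx":0,"wy":0,"wz":0,"claw":100},{"dx":0,"dy":0,"dz":0,"wx":0,"wy":0,"wz":0,"claw":100}]' 40
python3 -m handwheel '[{"dx":0,"dy":0,"dz":0,"wx":0,"wy":0,"wz":0,"claw":60},{"dx":0,"dy":0,"dz":0,"wx":0,"wy":0,"wz":0,"claw":60},{"dx":0,"dy":0,"dz":0,"wx":0,"wy":0,"wz":0,"claw":60},{"dx":0,"dy":0,"dz":0,"wx":0,"wy":0,"wz":0,"claw":60}]' 40
```

```text
clock: 21.12
position: [0.6224, -0.2644, 0.0111]
tool_rot: [3.141, 0.002, 2.426]
force: [-0.1, -0.6, -0.1]
grip_width: 0.0855
finger_force: 0.0
clock: 21.62
position: [0.6221, -0.2643, 0.0108]
tool_rot: [3.141, 0.001, 2.426]
force: [-2.5, -0.6, 9.0]
grip_width: 0.0648
finger_force: 42.6
```

```bash
python3 -m handwheel '[{"dx":0,"dy":0,"dz":-1,"wx":0,"wy":0,"wz":0,"claw":60},{"dx":0,"dy":0,"dz":-4,"wx":0,"wy":0,"wz":0,"claw":60},{"dx":0,"dy":0,"dz":-5,"wx":0,"wy":0,"wz":0,"claw":60},{"dx":0,"dy":0,"dz":-5,"wx":0,"wy":0,"wz":0,"claw":60},{"dx":0.9,"dy":4.9,"dz":0,"wx":0,"wy":0,"wz":0,"claw":60},{"dx":0.9,"dy":4.9,"dz":0,"wx":0,"wy":0,"wz":0,"claw":60},{"dx":1,"dy":4.9,"dz":0,"wx":0,"wy":0,"wz":-0.12,"claw":60},{"dx":0,"dy":0,"dz":0,"wx":0,"wy":0,"wz":-0.13,"claw":60}]'
python3 -m handwheel '[{"dx":0,"dy":0,"dz":0,"wx":0,"wy":0,"wz":0,"claw":60},{"dx":0,"dy":0,"dz":0,"wx":0,"wy":0,"wz":0,"claw":60}]'
python3 look.py w11.png;python3 see.py w11b.png slide_jar
```

```text
clock: 22.62
position: [0.6985, -0.1293, 0.1607]
tool_rot: [3.139, 0.0, 2.686]
force: [-0.8, -1.0, -0.8]
grip_width: 0.0647
finger_force: 44.9
clock: 22.88
position: [0.6969, -0.1358, 0.1601]
tool_rot: [-3.141, 0.0, 2.672]
force: [0.6, 0.1, -1.5]
grip_width: 0.0644
finger_force: 44.9
22.925 [ 0.6969 -0.1358  0.1601] [-3.1413e+00  3.0000e-04  2.6721e+00] [ 0.51  0.82 -0.72  1.38  0.56  1.14  0.82]
63.79948323127348 [[0.453, 0.891, -0.001], [0.859, -0.436, 0.269], [0.239, -0.123, -0.963]] [-0.193 -0.674  0.126]
22.975 [ 0.6969 -0.1357  0.1601] [-3.141  0.     2.673]
slide_jar 0.85 [236, 7, 100, 148] [ 0.6211 -0.097   2.6703] 0.018
```

View pics/w11.png

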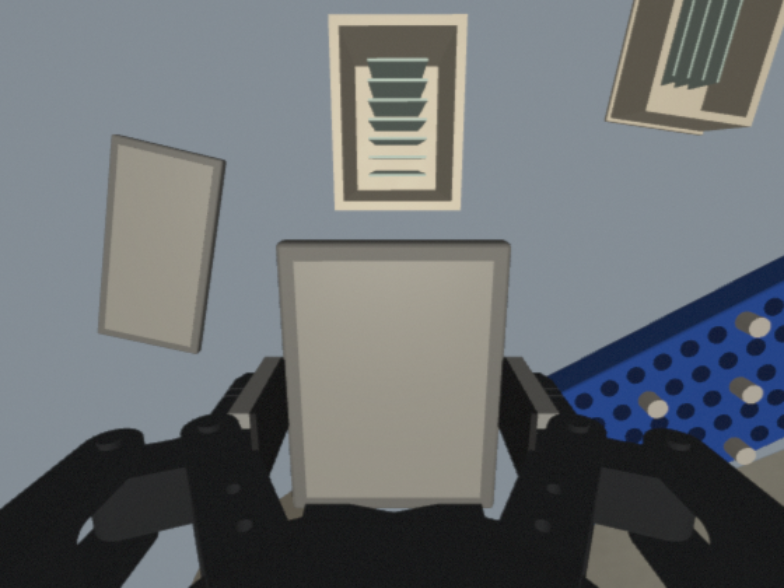

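The lid is held square at (278..510, 242..508) with the slide jar rim straight ahead at (330..467, 14..210). The oblong lid stays alone at (160,243).

```bash
python3 - <<'E'
from corners import *
f=optics.grab_frame('wrist');y=monitor.observe()['tool_rot'][2]
L=[(278,242),(510,242),(493,508),(296,508)];J=[(329,14),(467,14),(460,210),(335,210)]
rect(f,L,.1733,'lid');rect(f,J,.09,'jar')
d=np.mean([back(f,np.array(p)/1.4,.09) for p in J],0)-np.mean([back(f,np.array(p)/1.4,.1733) for p in L],0)
print('tool',d@[np.cos(y),np.sin(y)],d@[np.sin(y),-np.cos(y)])
E
```

```text
lid c [ 0.6945 -0.1356] sides mm [63.8 87.1 64.  87.1] dirs [1.102 2.676 1.103 2.675]
jar c [ 0.6214 -0.0968] sides mm [55.3 77.7 55.6 77.7] dirs [1.102 2.675 1.102 2.671]
tool 0.08273575556806456 0.0016648133611959987
```

```bash
python3 -m handwheel '[{"dx":4.1,"dy":0.1,"dz":0,"wx":0,"wy":0,"wz":0,"claw":60},{"dx":4.15,"dy":0.07,"dz":0,"wx":0,"wy":0,"wz":0,"claw":60},{"dx":0,"dy":0,"dz":2.5,"wx":0,"wy":0,"wz":0,"claw":60},{"dx":0,"dy":0,"dz":3,"wx":0,"wy":0,"wz":0,"claw":60},{"dx":0,"dy":0,"dz":1.0,"wx":0,"wy":0,"wz":0,"claw":60},{"dx":0,"dy":0,"dz":0.5,"wx":0,"wy":0,"wz":0,"claw":60},{"dx":0,"dy":0,"dz":0,"wx":0,"wy":0,"wz":0,"claw":60}]' 
python3 -m handwheel '[{"dx":0,"dy":0,"dz":0.3,"wx":0,"wy":0,"wz":0,"claw":60},{"dx":0,"dy":0,"dz":0.2,"wx":0,"wy":0,"wz":0,"claw":60},{"dx":0,"dy":0,"dz":0,"wx":0,"wy":0,"wz":0,"claw":60}]'
```

```text
clock: 23.95
position: [0.6245, -0.0962, 0.0903]
tool_rot: [3.141, 0.0, 2.676]
force: [0.5, 0.6, -0.3]
grip_width: 0.0643
finger_force: 44.9
clock: 24.32
position: [0.6243, -0.0963, 0.0849]
tool_rot: [3.142, 0.0, 2.676]
force: [-0.1, 0.1, -0.2]
grip_width: 0.0648
finger_force: 44.9
```

```bash
python3 -m handwheel '[{"dx":0,"dy":0,"dz":0.1,"wx":0,"wy":0,"wz":0,"claw":60},{"dx":0,"dy":0,"dz":0,"wx":0,"wy":0,"wz":0,"claw":60},{"dx":0,"dy":0,"dz":0,"wx":0,"wy":0,"wz":0,"claw":85},{"dx":0,"dy":0,"dz":0,"wx":0,"wy":0,"wz":0,"claw":100},{"dx":0,"dy":0,"dz":0,"wx":0,"wy":0,"wz":0,"claw":100}]'
python3 -m handwheel '[{"dx":0,"dy":0,"dz":-2,"wx":0,"wy":0,"wz":0,"claw":100},{"dx":0,"dy":0,"dz":-5,"wx":0,"wy":0,"wz":0,"claw":100},{"dx":-4,"dy":0,"dz":-1,"wx":0,"wy":0,"wz":0,"claw":100},{"dx":-4,"dy":0,"dz":0,"wx":0,"wy":0,"wz":0,"claw":100},{"dx":0,"dy":0,"dz":0,"wx":0,"wy":0,"wz":0,"claw":100}]'
sed -i 's/^for n in/DIM.update(wide_seated=(.088,.066,.09,.098),oblong_seated=(.128,.066,.045,.053))\nfor n in/; s/masks_of(n,/masks_of(n.replace("seated","lid"),/' see.py
python3 see.py w12.png wide_seated trough
```

```text
clock: 24.95
position: [0.6241, -0.0962, 0.0837]
tool_rot: [-3.142, -0.0, 2.676]
force: [-0.1, -1.2, -0.0]
grip_width: 0.0851
finger_force: 0.0
clock: 25.58
position: [0.6971, -0.1333, 0.1647]
tool_rot: [3.141, 0.001, 2.674]
force: [0.1, 0.8, 0.8]
grip_width: 0.0853
finger_force: 0.0
25.625 [ 0.696  -0.1322  0.1645] [3.141 0.    2.675]
wide_seated 0.64 [222, 0, 119, 161] [ 0.6231 -0.0976  2.6735] 0.031
trough 0.71 [427, 0, 128, 95] [0.6413 0.0743 2.5313] 0.025
```

The wide lid is seated: lid (0.623,-0.098) against jar (0.621,-0.097). The oblong lid is next.

```bash
python3 -m handwheel '[{"dx":0.3,"dy":-5.1,"dz":0,"wx":0,"wy":0,"wz":0,"claw":100},{"dx":0.4,"dy":-5.1,"dz":0,"wx":0,"wy":0,"wz":0,"claw":100},{"dx":0.4,"dy":-5,"dz":0,"wx":0,"wy":0,"wz":0,"claw":100},{"dx":0,"dy":0,"dz":4,"wx":0,"wy":0,"wz":0.12,"claw":100},{"dx":0,"dy":0,"dz":4,"wx":0,"wy":0,"wz":0.115,"claw":100},{"dx":0,"dy":0,"dz":0,"wx":0,"wy":0,"wz":0,"claw":100},{"dx":0,"dy":0,"dz":0,"wx":0,"wy":0,"wz":0,"claw":100}]'
python3 see.py w13.png oblong_lid
```

```text
clock: 26.6
position: [0.6183, -0.2626, 0.0857]
tool_rot: [3.141, 0.001, 2.444]
force: [0.3, 0.2, -0.1]
grip_width: 0.0853
finger_force: 0.0
26.65 [ 0.6184 -0.2629  0.0859] [3.141e+00 2.000e-03 2.443e+00]
oblong_lid 0.59 [0, 0, 104, 53] [ 0.4013 -0.3006  0.7747] 0.206
oblong_lid 0.58 [227, 118, 107, 180] [ 0.6177 -0.2633  2.4419] 0.025
```

```bash
python3 -m handwheel '[{"dx":0,"dy":0,"dz":4,"wx":0,"wy":0,"wz":0,"claw":100},{"dx":0,"dy":0,"dz":2.5,"wx":0,"wy":0,"wz":0,"claw":100},{"dx":0,"dy":0,"dz":1.5,"wx":0,"wy":0,"wz":0,"claw":100},{"dx":0,"dy":0,"dz":0.7,"wx":0,"wy":0,"wz":0,"claw":100},{"dx":0,"dy":0,"dz":0,"wx":0,"wy":0,"wz":0,"claw":100},{"dx":0,"dy":0,"dz":0,"wx":0,"wy":0,"wz":0,"claw":100}]' 40
python3 -m handwheel '[{"dx":0,"dy":0,"dz":0,"wx":0,"wy":0,"wz":0,"claw":60},{"dx":0,"dy":0,"dz":0,"wx":0,"wy":0,"wz":0,"claw":60},{"dx":0,"dy":0,"dz":0,"wx":0,"wy":0,"wz":0,"claw":60},{"dx":0,"dy":0,"dz":0,"wx":0,"wy":0,"wz":0,"claw":60}]' 50
```

```text
clock: 27.45
position: [0.618, -0.2632, -0.0024]
tool_rot: [3.141, 0.001, 2.441]
force: [-0.5, 0.2, -0.9]
grip_width: 0.0857
finger_force: 0.0
clock: 27.95
position: [0.6179, -0.2632, -0.0023]
tool_rot: [3.141, 0.001, 2.441]
force: [-1.9, 1.2, 7.8]
grip_width: 0.0647
finger_force: 53.5
```

```bash
python3 -m handwheel '[{"dx":0,"dy":0,"dz":-1,"wx":0,"wy":0,"wz":0,"claw":60},{"dx":0,"dy":0,"dz":-5,"wx":0,"wy":0,"wz":0,"claw":60},{"dx":0,"dy":0,"dz":-5,"wx":0,"wy":0,"wz":0,"claw":60},{"dx":0,"dy":0,"dz":-5,"wx":0,"wy":0,"wz":0,"claw":60},{"dx":0,"dy":0,"dz":0,"wx":0,"wy":0,"wz":0,"claw":60}]' 50
python3 -m handwheel '[{"dx":1.5,"dy":4.7,"dz":0,"wx":0,"wy":0,"wz":0,"claw":60},{"dx":1.5,"dy":4.7,"dz":0,"wx":0,"wy":0,"wz":0,"claw":60},{"dx":1.5,"dy":4.7,"dz":0,"wx":0,"wy":0,"wz":0,"claw":60},{"dx":1.5,"dy":4.7,"dz":0,"wx":0,"wy":0,"wz":0,"claw":60},{"dx":1.5,"dy":4.8,"dz":0,"wx":0,"wy":0,"wz":0,"claw":60},{"dx":1.6,"dy":4.8,"dz":0,"wx":0,"wy":0,"wz":-0.095,"claw":60},{"dx":0,"dy":0,"dz":0,"wx":0,"wy":0,"wz":0,"claw":60},{"dx":0,"dy":0,"dz":0,"wx":0,"wy":0,"wz":0,"claw":60}]' 
python3 see.py w14b.png trough; python3 look.py w14.png
```

```text
clock: 28.58
position: [0.6193, -0.2634, 0.1615]
tool_rot: [3.14, 0.006, 2.441]
force: [0.3, -0.2, -1.0]
grip_width: 0.0643
finger_force: 55.9
clock: 29.58
position: [0.7309, 0.0124, 0.1563]
tool_rot: [-3.141, -0.0, 2.536]
force: [0.4, -0.0, 0.1]
grip_width: 0.0645
finger_force: 55.8
29.625 [0.7309 0.0116 0.1565] [-3.141 -0.     2.535]
trough 0.82 [241, 0, 82, 120] [0.632  0.0813 2.5347] 0.014
trough 0.6 [0, 98, 111, 155] [ 0.6056 -0.1424  2.6629] 0.062
29.725 [0.731  0.0112 0.1567] [-3.141e+00  2.000e-04  2.534e+00] [ 0.27  0.85 -0.69  1.32  0.55  1.16  0.5 ]
63.79948323127348 [[0.571, 0.821, -0.001], [0.791, -0.55, 0.269], [0.22, -0.155, -0.963]] [-0.425 -0.587  0.147]
```

View pics/w14.png

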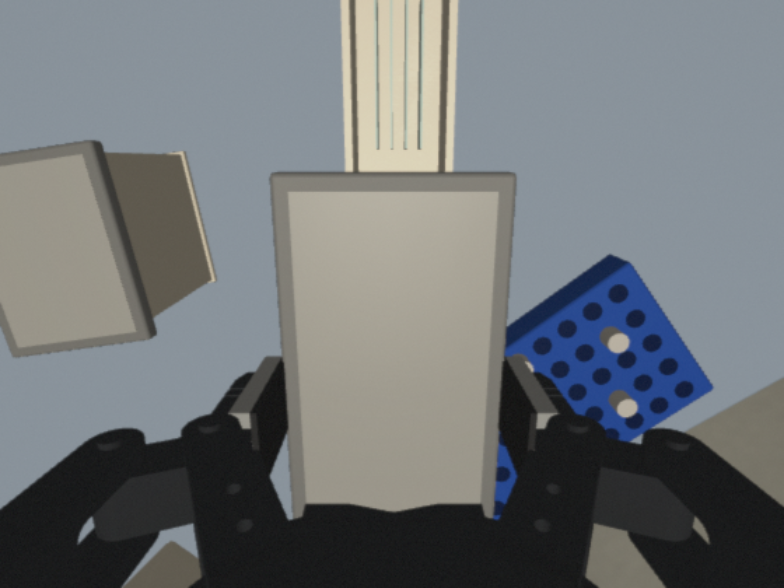

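The lid is held square (front edge y≈174, x 271..515), and the trough behind it is aligned about 6 px to the right (345..453). I'll compute the shift.

```bash
python3 - <<'E'
from corners import *
f=optics.grab_frame('wrist');s=monitor.observe();y=s['tool_rot'][2]
X=np.array([np.cos(y),np.sin(y)]);Y=np.array([np.sin(y),-np.cos(y)])
b=lambda p,z:back(f,np.array(p)/1.4,z)
l=(b((271,174),.171)+b((515,174),.171))/2-.064*X
t=(b((345,170),.045)+b((454,170),.045))/2
print('lid-tcp',(l-s['position'][:2])@X,(l-s['position'][:2])@Y,'lateral',(t-l)@Y,'along',(np.array([.639,.0755])-l)@X, 'lat prior',(np.array([.639,.0755])-l)@Y)
E
```

```text
lid-tcp -0.000370194727033324 -0.0016047766101644559 lateral 0.003286182919068904 along 0.11253915183876904 lat prior 0.001734321136078668
```

```bash
python3 -m handwheel '[{"dx":3.5,"dy":0.14,"dz":0,"wx":0,"wy":0,"wz":0,"claw":60},{"dx":3.5,"dy":0.14,"dz":0,"wx":0,"wy":0,"wz":0,"claw":60},{"dx":0,"dy":0,"dz":0,"wx":0,"wy":0,"wz":0,"claw":60},{"dx":0,"dy":0,"dz":0,"wx":0,"wy":0,"wz":0,"claw":60}]' 
python3 - <<'E'
from h import *
f=optics.grab_frame('wrist');s=monitor.observe();y=s['tool_rot'][2];p=s['position'];print(p,y)
X=np.array([np.cos(y),np.sin(y)]);Y=np.array([np.sin(y),-np.cos(y)])
cv2.imwrite('pics/w15.png',f['frame'])
for r in optics.masks_of('trough','wrist')[:2]:
    m=r['region'];rows=np.where(m[:,270:295].sum(1)>12)[0];print(r['p'],r['rect'],rows.min() if len(rows) else None)
    if len(rows):
        t=rows.min();
        for k in (t+3,t+10,t+20):
            c=np.where(m[k])[0];print(k,c.min(),c.max(), ((back(f,((c.min()+c.max()+1)/2,k),.045)-p[:2])@Y))
        for z in (.045,0): print('far edge ahead of tcp',z,(back(f,(282,t),z)-p[:2])@X)
g=cv2.cvtColor(f['frame'],cv2.COLOR_BGR2GRAY)[:,276:288].mean(1);print(g[:125].astype(int).tolist())
E
```

```text
clock: 30.28
position: [0.6756, 0.0538, 0.1571]
tool_rot: [-3.141, 0.001, 2.535]
force: [0.2, 0.5, -0.5]
grip_width: 0.0644
finger_force: 55.8
[0.67569079 0.05371559 0.15686192] 2.5342111427366047
0.72 [243.4, 65.4, 74.8, 55.7] 66
69 240 319 -0.002005151740215522
76 240 319 -0.002007859328455139
86 241 318 -0.00201177682597763
far edge ahead of tcp 0.045 0.09982364569704667
far edge ahead of tcp 0 0.10556026692710528
[137, 137, 137, 137, 137, 137, 137, 137, 137, 137, 138, 137, 137, 137, 137, 137, 137, 137, 138, 138, 137, 138, 138, 137, 138, 137, 138, 138, 137, 138, 137, 138, 138, 138, 138, 138, 137, 137, 138, 138, 138, 137, 138, 138, 137, 138, 138, 138, 138, 137, 138, 138, 138, 138, 138, 138, 138, 138, 138, 138, 138, 137, 138, 140, 159, 198, 203, 203, 203, 203, 196, 112, 89, 88, 88, 89, 102, 170, 199, 202, 202, 202, 202, 201, 201, 202, 201, 201, 200, 201, 201, 201, 201, 200, 201, 201, 200, 199, 194, 192, 191, 191, 192, 191, 191, 191, 191, 191, 191, 192, 191, 191, 191, 191, 191, 190, 190, 191, 191, 190, 190, 187, 155, 90, 94]
```

```bash
python3 -m handwheel '[{"dx":4.2,"dy":-0.03,"dz":0,"wx":0,"wy":0,"wz":0,"claw":60},{"dx":0,"dy":0,"dz":4,"wx":0,"wy":0,"wz":0,"claw":60},{"dx":0,"dy":0,"dz":4,"wx":0,"wy":0,"wz":0,"claw":60},{"dx":0,"dy":0,"dz":2.4,"wx":0,"wy":0,"wz":0,"claw":60},{"dx":0,"dy":0,"dz":0.8,"wx":0,"wy":0,"wz":0,"claw":60},{"dx":0,"dy":0,"dz":0,"wx":0,"wy":0,"wz":0,"claw":60}]' 
python3 -m handwheel '[{"dx":0,"dy":0,"dz":0.3,"wx":0,"wy":0,"wz":0,"claw":60},{"dx":0,"dy":0,"dz":0.2,"wx":0,"wy":0,"wz":0,"claw":60},{"dx":0,"dy":0,"dz":0,"wx":0,"wy":0,"wz":0,"claw":60}]'
```

```text
clock: 31.12
position: [0.6409, 0.0786, 0.0452]
tool_rot: [3.141, 0.0, 2.536]
force: [-0.1, 0.8, 0.3]
grip_width: 0.0646
finger_force: 55.8
clock: 31.5
position: [0.6406, 0.0785, 0.04]
tool_rot: [3.141, 0.0, 2.536]
force: [-0.7, 0.2, -0.8]
grip_width: 0.0643
finger_force: 55.8
```

```bash
python3 -m handwheel '[{"dx":0,"dy":0,"dz":0.15,"wx":0,"wy":0,"wz":0,"claw":60},{"dx":0,"dy":0,"dz":0.05,"wx":0,"wy":0,"wz":0,"claw":60},{"dx":0,"dy":0,"dz":0,"wx":0,"wy":0,"wz":0,"claw":60}]'
python3 -m handwheel '[{"dx":0,"dy":0,"dz":0,"wx":0,"wy":0,"wz":0,"claw":85},{"dx":0,"dy":0,"dz":0,"wx":0,"wy":0,"wz":0,"claw":100},{"dx":0,"dy":0,"dz":0,"wx":0,"wy":0,"wz":0,"claw":100},{"dx":0,"dy":0,"dz":-2,"wx":0,"wy":0,"wz":0,"claw":100},{"dx":0,"dy":0,"dz":-5,"wx":0,"wy":0,"wz":0,"claw":100},{"dx":-4,"dy":0,"dz":-5,"wx":0,"wy":0,"wz":0,"claw":100},{"dx":-4,"dy":0,"dz":-4,"wx":0,"wy":0,"wz":0,"claw":100},{"dx":0,"dy":0,"dz":0,"wx":0,"wy":0,"wz":0,"claw":100}]'
python3 see.py w16.png oblong_seated wide_seated
python3 - <<'E'
from h import *
f=optics.grab_frame('scene');print({n:[(round(r['p'],2),list(map(int,r['rect']))) for r in optics.masks_of(n,'scene')[:2]] for n in('trough','slide_jar','round_jar','small_jar','amber_bottle','dropper_bottle')})
a=cv2.resize(f['frame'][160:300,190:480],None,fx=2,fy=2)
w=cv2.imread('pics/w16.png');o=np.zeros((280+300,580,3),np.uint8);o[:280]=a;o[280:,:400]=cv2.resize(w,(400,300));cv2.imwrite('pics/final.png',o)
E
```

```text
clock: 31.88
position: [0.6409, 0.0789, 0.0387]
tool_rot: [3.141, 0.001, 2.536]
force: [-3.6, -1.1, 11.2]
grip_width: 0.0645
finger_force: 57.2
clock: 32.88
position: [0.7083, 0.0316, 0.201]
tool_rot: [3.138, 0.005, 2.532]
force: [-0.7, 1.1, -0.6]
grip_width: 0.0852
finger_force: 0.0
32.925 [0.7063 0.033  0.1988] [3.140e+00 2.000e-03 2.534e+00]
oblong_seated 0.68 [236, 4, 86, 167] [ 0.6406  0.0768 -0.6091] 0.027
wide_seated 0.83 [15, 149, 121, 117] [ 0.622  -0.0972  2.6846] 0.045
{'trough': [(0.69, [346, 249, 48, 37])], 'slide_jar': [(0.82, [280, 231, 35, 42]), (0.66, [274, 209, 44, 33])], 'round_jar': [(0.72, [362, 194, 18, 31]), (0.39, [272, 209, 45, 34])], 'small_jar': [(0.73, [218, 194, 20, 18])], 'amber_bottle': [(0.69, [429, 179, 27, 44])], 'dropper_bottle': [(0.85, [291, 181, 13, 28]), (0.22, [347, 248, 46, 36])]}
```

View pics/final.png

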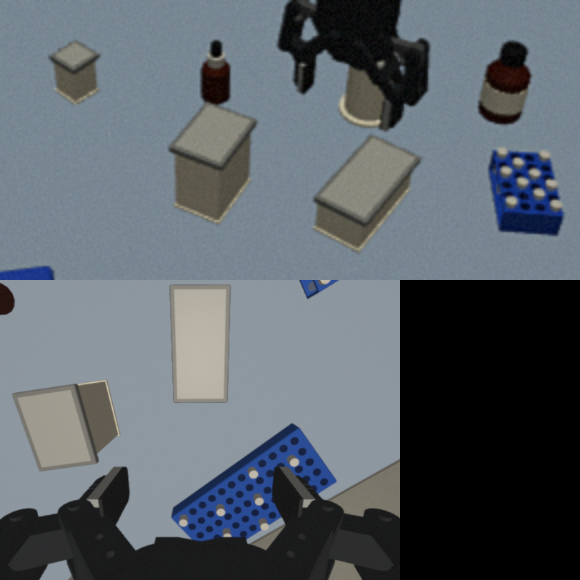

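The picture shows the lids lying flat and square on the small jar (75,70), slide jar (213,160) and trough (367,190), with the bottles standing. The gripper hides the round lid here, but I checked it earlier from close by. Handing in.

```bash
python3 -c "
from workcell import job_done
print(job_done())"
```

```text
the job is handed in; nothing more can be done
None
```

I put all four lids on their own jars and handed the job in at about 33 s of the 109 s; pictures showed each lid flat and centred, with the jars and bottles standing, though no verdict came back.

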